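# Reset the bench air valve: vent, close, back off two turns, hold

### The arm

A 6-joint arm with a two-finger parallel gripper is mounted at the origin on the work surface. World frame = base frame: x ahead of the robot, y to its left, z up, the work surface at z = 0. Lengths are in mm, angles in rad, forces in N, time in s.
With the tool pointing down it reaches from about 350 to 875 mm from the base axis. Payload 4.2 kg.
Tool frame: the origin (TCP) lies between the finger pads, 19 mm behind the fingertips; this is the grasp point; z points along the fingers, y is the direction in which the jaws open and shut (so a half turn about z gives the same grasp; the last joint's range is limited). The gripper opens to 85 mm and grips with 20 to 120 N. Pads are 22 mm wide; open, the fingers measure 114 mm over their backs; the gripper's body (76 mm by 85 mm) begins 54 mm behind the grasp point. The pads swing forward as they close: fully open they stand 13 mm farther back than shut.
Start: joints at [1.441, 0.385, 0.008, 0, -1.194, -0.259], TCP at [236.891, 578.344, 250.012] pointing down, gripper open.
Joint ranges: [-3.14, 3.14], [-1.21, 2.06], [-1.07, 1.41], [-3.16, 2.05], [-2.99, -0.16], [-3.1, 3.1]. Speed limits (rad/s): [2.79, 2.79, 3.14, 3.14, 3.14, 3.14].

### API

Orientations are given as a unit quaternion [x, y, z, w].
In Python, from bench import arm, optics, workorder gives the robot as it stands. The module is installed in compiled form; this text tells all that it offers.
- The arm moves only by the tool play_rows, never from a script. Its arguments are lists of equal length, an entry for each row: "travel": the shift along the tool's x, y, z in m, a list of three; "rotation": the turn, a rotation vector about the tool's x, y, z in rad, a list of three; "grip": the opening, from 0 (shut) to 1 (fully open). In form: {"travel": [[x, y, z], ...], "rotation": [[rx, ry, rz], ...], "grip": [grip, ...]}. A call has 1 to 12 rows; each row shifts and turns the commanded pose from where the row before left it, along the tool's axes as they then stand; what a row does not reach is not made up. A row lasts 1/12 s, in which the tool goes at most 41.7 mm and 7.16 degrees, less where a joint would pass 70% of its speed; a pose out of reach is approached as far as the arm can. A call is refused whole if a number of a shift passes 0.0417 or a number of a turn 0.125, either way. A call with a gripper value outside its range is refused whole. The fingers move at their own pace and stop on an object; the grip force is fixed at half the most. Time passes only in rows, so rows that do not move let the fingers close. It gives the time, the measured TCP pose, the force and the opening at its end, in the units of the state.
- arm.read_state(): the state, without advancing time (a new reading comes with each control period).
- optics.get_image(name): name is "scene" or "side" or "wrist"; returns a dict with "image" (400x640x3 uint8, blue, green, red), "depth" (400x640 float32, mm along the optical axis (not along the pixel's ray), 0 where there is no reading), "camera_matrix" (3x3 intrinsics, pixels), "R" (3x3) and "t" (3): a world point X has camera coordinates R X + t; the wrist camera has in their place "hand_eye" (4x4, takes a point from camera to tool coordinates, whose origin is the TCP and whose axes are the flange's). Camera axes: x right, y down, z forward; pixel columns grow to the right and rows downward; lengths in mm; the calibration is good to about 2 mm. A picture is of the moment at which its call begins: read the wrist's pose just before it.
- workorder.job_done(): hands the job in, once; it reports no verdict.
The state is a dict: "clock": time; "joints": joint angles; "joint_vel": joint speeds; "joint_efforts": joint torques, N m; "position": TCP position; "ee_rot": TCP orientation; "contact_force": force on the tool from outside, world axes, zero at the start; "wrist_torque": the same for the moment, N m; "gripper_width": finger opening in mm.
Only numpy, scipy, OpenCV 4.12 (cv2) and the standard library are available. Lean on these libraries where they do the work, as an engineer would, in place of code of your own. Each camera call takes 0.05 s, during which the arm holds its last target. There are 200 camera calls.

### The job

Reset the air supply of this woodworking bench: first press the vent block's push button fully down and let it come back up, then wind the valve's hand wheel clockwise (seen from above) by its upright handle until it is closed against its stop. Back it off exactly two full turns counter-clockwise and finish there, still gripping the handle between the fingers and holding it still. Leave the other things on the bench where they are.

Things in the scene. Friction and masses are not known exactly. Their poses are not given: they have to be found in the camera images.
- vent_button_top (a point): centre of the top of the vent button: a steel push button 30 mm across, facing up, 73 mm above the bench, in a collar 46 mm across on an aluminium block (70 x 60 mm, 50 mm high) with a brass silencer stub on one side, fixed to the bench on a steel plate 120 x 90 mm, left or right, on the other side from the valve. z points up
- vent_button (a joint): travel of the vent button in m: 0 up, 0.007 fully down. A spring pushes it back up: about 1.4 N to start moving, 4.5 N fully down
- wheel_centre (a point): on the axis of the valve's hand wheel, level with the top of the rim, 100 mm above the bench. The valve is a brass body with two pipe elbows, fixed to the bench on a steel plate (160 x 90 mm); its aluminium three-spoked wheel lies level and turns about a vertical axis, rim 124 mm across outside, 14 mm thick; the hub stands 8 mm above the rim. The stem does not rise. z points up
- handle_mid (a point): middle of the wheel's upright handle: a black round grip 22 mm across and 50 mm tall on the rim, its axis 55 mm from the wheel's axis. Its lower end is 102 mm, its top 152 mm and this point 127 mm above the bench. The grip spins freely on its own pin, so the gripper may keep one heading while carrying it round. z points up
- valve_handle: the handle itself (the freely spinning grip above); origin at the centre of its lower end, z up
- valve_wheel (a joint): how far the valve is open, in rad: 0 closed, against a hard stop; grows counter-clockwise seen from above, 6.283 per turn; at the start between about 0.3 and 1 turn open; a second stop at 22 (3.5 turns). Stiff: about 0.12 N m of friction, 2 to 3 N at the handle; it stays where it is left
- tape_measure: leave alone: a grey tape measure, about 68 x 36 x 60 high, origin under its centre; standing between or near the valve and the vent block
- pencil: leave alone: a flat carpenter's pencil lying on the bench, 175 x 14 x 8, origin under its centre, long axis x
- offcut_l: leave alone: a pale timber offcut, 70 x 280 x 38 high, on the far left of the bench, origin under its centre
- offcut_r: leave alone: a pale timber offcut, 60 x 240 x 44 high, on the far right of the bench, origin under its centre
- glue: leave alone: a white glue bottle standing at the far side of the bench, 56 across, 160 high, origin under its centre
- ear_defenders: leave alone: blue ear defenders lying on the left of the bench, about 140 x 145 x 85 high, origin under the middle of the two cups
- basket: leave alone: a wicker basket with dowels in it on the right of the bench, 150 x 170 x 65 high, origin under its centre
- hammer: leave alone: a hammer lying near the robot, to its right, about 300 long, origin under its handle

How it is judged (in metres and radians):
On the way, in this order (a step that is already met when the one before it is completed fails the run):
1. the vent button is pressed fully down (value of joint vent_button above 0.006 m), for 0.05 s.
2. the vent button is back up (value of joint vent_button below 0.0015 m), for 0.1 s.
3. the valve is closed against its stop (within 0.08 rad) (value of joint valve_wheel below 0.08 rad), for 0.1 s.
At the end, for the whole second after the job is handed in: The wheel stands two turns (12.566 rad, within 0.25) open from its stop and still (under 0.1 rad/s), the handle is gripped between the fingers (over 8 N of contact, handle axis within 20 mm of the TCP as seen from above), and the vent button is up (value of joint valve_wheel between 12.316 and 12.816 rad and velocity of joint valve_wheel between -0.1 and 0.1 rad/s and contact force between the fingers and valve_handle above 8 N and horizontal distance between the grasp point and handle_mid below 0.02 m and value of joint vent_button below 0.0015 m); the arm keeps its last pose, push and grip.
It fails at once if one of the other things on the bench is moved by more than 30 mm (distance of any of tape_measure, pencil, offcut_l, offcut_r, glue, ear_defenders, basket, hammer from where it was at the start of the episode above 0.03 m).
It also fails if it takes over 72 s, if anything falls off the work surface, if the arm or the gripper's body presses on something with over 40 N, if the wrist force passes 120 N, or if a joint passes its speed limit or range.

## Working session

There is one attempt and no reset: what is moved stays moved. The work goes in short steps, Python scripts to look and compute and a tool call to move; the robot and the scene stay as the last step left them, time stands still between calls to the robot, and variables do not carry over. Pictures are saved under pics/ and viewed, about 8 in all and at most 12, crops included, and the job is handed in when it is done.

Besides the shell and the picture viewer there is one more tool, called after "Request:" as name(argument=value, ...) on one line, values as JSON. play_rows: Moves the arm, as the interface text tells. Its arguments: {"type":"object","properties":{"travel":{"type":"array","items":{"type":"array","items":{"type":"number"}}},"rotation":{"type":"array","items":{"type":"array","items":{"type":"number"}}},"grip":{"type":"array","items":{"type":"number"}}},"required":["travel","rotation","grip"]}

```bash
mkdir -p pics
cat > h.py <<'E'
import numpy as np,cv2
from bench import arm,optics
def save(n,tag):
    g=optics.get_image(n); cv2.imwrite(f'pics/{tag}.png',g['image']); np.savez(f'{tag}.npz',**g); return g
def cloud(g):
    d=g['depth'];K=g['camera_matrix'];v,u=np.mgrid[:400,:640]
    P=np.stack([(u-K[0,2])/K[0,0]*d,(v-K[1,2])/K[1,1]*d,d],-1)
    W=(P-g['t'].ravel())@g['R']; W[d==0]=np.nan; return W
E
python3 - <<'E'
from h import *
s=arm.read_state();print(s)
for n in('scene','side'):
    g=save(n,n);W=cloud(g);print(n,-g['R'].T@g['t'].ravel())
E
```

```text
{'clock': 0.0, 'joints': array([ 1.44062874e+00,  3.85561168e-01,  6.61678086e-03, -5.65384337e-04,
       -1.19401004e+00, -2.58597049e-01]), 'joint_vel': array([-0.00033539,  0.00120071, -0.00063389, -0.00093164, -0.00106621,
        0.00048559]), 'joint_efforts': array([-5.43332699e-04, -3.92287731e+01,  1.88401973e+01,  4.18617100e+00,
       -4.64837343e-03, -9.05699835e-07]), 'position': array([236.66145468, 577.85713611, 248.90537587]), 'ee_rot': array([ 9.81146412e-01, -1.93262734e-01, -1.92964759e-04,  1.09368456e-03]), 'contact_force': array([0.622751  , 0.86761044, 0.46375539]), 'wrist_torque': array([ 0.03728292, -0.04985701,  0.02006493]), 'gripper_width': 85.56379424028115}
scene [1187.13706984 -642.98565833  779.04798611]
side [ 119.74979409 -877.76494466 1185.08037688]
```

View pics/scene.png

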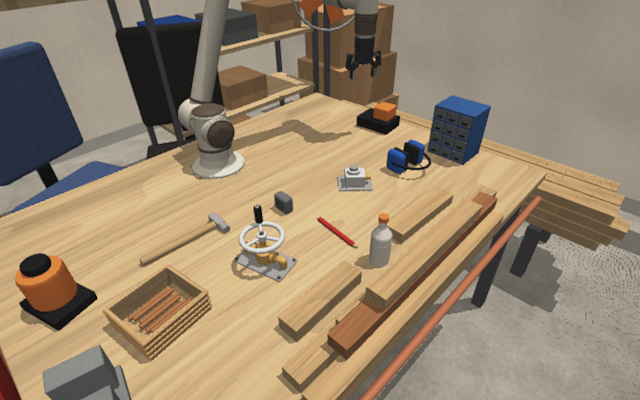

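View pics/side.png

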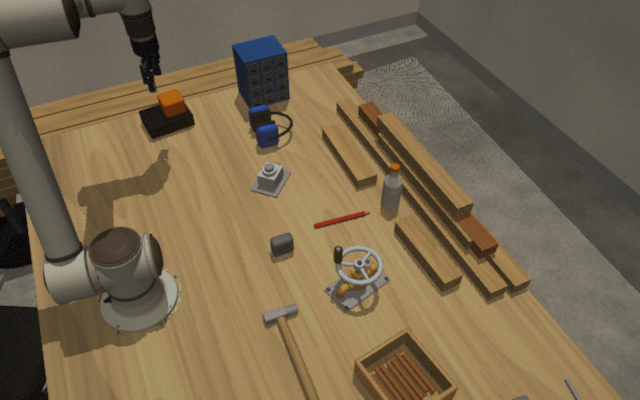

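The scene view shows the vent button at about (353,171), the wheel at (262,237) and the handle at (258,214). In the side view they are at (269,169), (359,265) and (338,255). Next I'll measure them.

```bash
python3 - <<'E'
from h import *
for n,bb,wb in(('scene',(335,375,160,185),(230,295,200,265)),('side',(252,292,158,190),(325,390,240,295))):
    g=dict(np.load(n+'.npz'));W=cloud(g);im=g['image'].astype(int)
    def sel(b,lo,hi,m=None):
        w=W[b[2]:b[3],b[0]:b[1]];i=im[b[2]:b[3],b[0]:b[1]]
        k=(w[...,2]>lo)&(w[...,2]<hi)
        if m is not None:k&=m(i)
        return w[k]
    print(n)
    p=sel(bb,64,82);print('button',len(p),p.mean(0),np.median(p,0),p.min(0),p.max(0))
    p=sel(bb,44,56);print('block',len(p),p.mean(0),p.min(0),p.max(0))
    p=sel(wb,88,106,lambda i:i.min(-1)>90)
    A=np.c_[2*p[:,:2],np.ones(len(p))];
    r=np.hypot(*(p[:,:2]-p[:,:2].mean(0)).T);q=p[r>45];A=np.c_[2*q[:,:2],np.ones(len(q))]
    c=np.linalg.lstsq(A,(q[:,:2]**2).sum(1),rcond=None)[0];print('wheel',len(q),c[:2],np.sqrt(c[2]+c[0]**2+c[1]**2),q.mean(0), (q.min(0)+q.max(0))/2)
    p=sel(wb,106,165,lambda i:i.max(-1)<70);print('handle',len(p),p.mean(0),p.min(0),p.max(0))
    # rays onto planes
    K=g['camera_matrix'];C=-g['R'].T@g['t'].ravel()
    def ray(u,v,z):
        d=g['R'].T@np.linalg.solve(K,[u,v,1]);return C+d*(z-C[2])/d[2]
    b=wb;m=(im[b[2]:b[3],b[0]:b[1]].max(-1)<70)&(W[b[2]:b[3],b[0]:b[1],2]>100)
    v,u=np.nonzero(m);print('h px',u.min()+b[0],u.max()+b[0],v.min()+b[2],v.max()+b[2],'ray',ray(u.mean()+b[0],v.mean()+b[2],127))
    for h in ((80,20),):
        pass
    # obstacles: raised points near
    k=(W[...,2]>8)&(W[...,0]>300)&(W[...,0]<900)&(abs(W[...,1])<450)
E
python3 - <<'E'
import cv2,numpy as np
a=cv2.imread('pics/scene.png')[135:275,225:385];b=cv2.imread('pics/side.png')[150:300,245:400]
c=[cv2.resize(x,(400,380),interpolation=cv2.INTER_CUBIC) for x in(a,b)]
cv2.imwrite('pics/crop.png',np.hstack(c))
E
```

```text
scene
button 66 [474.84396854 248.51104804  70.78388057] [475.36895844 247.90660484  71.59161937] [451.81258134 229.29349399  64.0180248 ] [493.94151335 269.01030639  78.87671266]
block 140 [485.4308166  249.28216895  50.85475866] [437.18066745 211.20539225  44.0424783 ] [517.06277475 304.52063341  55.84927262]
wheel 552 [ 542.70954053 -212.18143751] 54.62521279327167 [ 543.85339653 -213.70250986   98.54072327] [ 539.31264414 -211.25963626   96.07314464]
handle 103 [ 500.21621282 -184.43198651  132.37263929] [ 490.88721335 -214.99545335  107.20283389] [ 542.58396157 -172.45586404  154.2895524 ]
h px 254 262 206 234 ray [ 496.09383627 -181.74633222  127.        ]
side
button 63 [465.13319595 249.78182747  71.10624859] [466.04771646 248.05195944  71.50096971] [446.25423209 235.60617091  64.14527734] [480.03393669 268.09708974  77.72642318]
block 175 [469.89228133 246.24680874  49.4229309 ] [426.33579819 209.83546336  44.31603209] [515.50828756 297.66335024  55.98861837]
wheel 475 [ 537.44313882 -211.97428251] 54.525797636462855 [ 539.92636102 -215.06047879   98.17538023] [ 536.64594563 -209.09847132   96.98067336]
handle 101 [ 488.46811023 -187.39085314  133.32810577] [ 479.96039973 -211.97809995  106.11391587] [ 536.76214076 -173.85240292  154.24151394]
h px 334 360 247 263 ray [ 491.1173106  -183.57869346  127.        ]
```

View pics/crop.png

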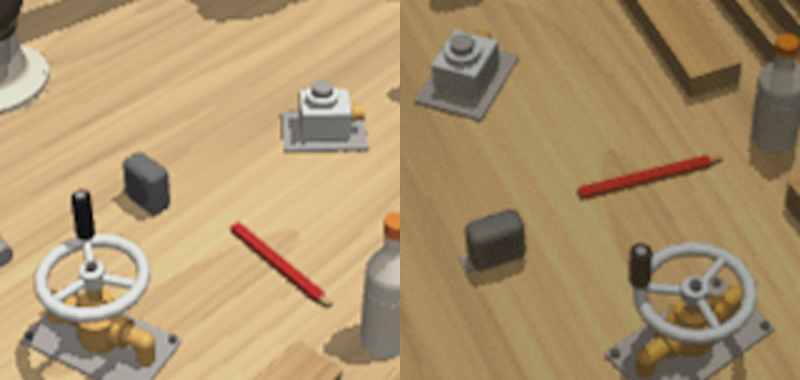

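The estimates so far are wheel centre about (540,-212), handle about (492,-184), which gives a 55.6 mm radius as it should, and button about (470,248). I'll align the tool with the world axes (tool x = world x, tool y = -world y), shut the gripper and go over the button.

Request:
play_rows(travel=[[0,0,0],[0,0,0],[0,0,0],[0,0,0],[0.022,0.033,0],[0.022,0.033,0],[0.022,0.033,0],[0.022,0.033,0],[0.022,0.033,0],[0.022,0.033,0],[0.022,0.033,0],[0.022,0.033,0]], rotation=[[0,0,-0.09725],[0,0,-0.09725],[0,0,-0.09725],[0,0,-0.09725],[0,0,0],[0,0,0],[0,0,0],[0,0,0],[0,0,0],[0,0,0],[0,0,0],[0,0,0]], grip=[0,0,0,0,0,0,0,0,0,0,0,0])

```text
clock: 1.1
position: [413.3, 312.4, 249.8]
ee_rot: [1.0, 0.0, -0.0, 0.0]
contact_force: [1.0, 0.5, -0.3]
gripper_width: -0.2
```

Run:
```python
from h import *
s=arm.read_state();print(s['clock'],s['position'],s['ee_rot'],s['joints'],s['gripper_width'])
g=optics.get_image('wrist');np.savez('w1.npz',pos=s['position'],q=s['ee_rot'],**g);cv2.imwrite('pics/w1.png',g['image']);print(g['hand_eye'],g['camera_matrix'])
```

```text
1.1 [413.34706811 312.43064191 249.80628752] [ 9.99999924e-01  2.77315863e-04 -2.34030697e-04  1.42046711e-04] [ 9.60635376e-01  2.03220175e-01 -2.50905449e-01 -2.45507620e-04
 -1.11717181e+00  6.10823226e-01] -0.18931829918163368
[[-6.97440774e-04 -9.62002532e-01 -2.73039634e-01  6.89083104e+01]
 [ 9.99998918e-01 -3.17255391e-04 -1.43656627e-03 -1.16145901e+00]
 [ 1.29535710e-03 -2.73040340e-01  9.62001712e-01 -1.22644565e+02]
 [ 0.00000000e+00  0.00000000e+00  0.00000000e+00  1.00000000e+00]] [[298.29043143   0.         323.99440622]
 [  0.         298.29043143 196.37382852]
 [  0.           0.           1.        ]]
```

View pics/w1.png

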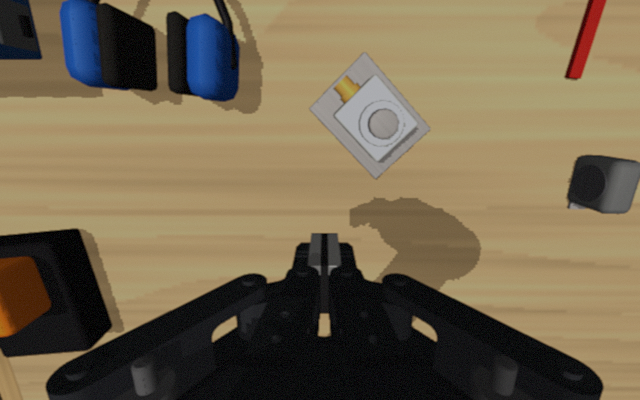

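The wrist view shows the button top at about (384,124), clear of everything else. I'll cast its ray onto z=73.

```bash
cat >> h.py <<'E'
from scipy.spatial.transform import Rotation as Ro
def wray(g,u,v,z):
    H=g['hand_eye'];R=Ro.from_quat(g['q']).as_matrix()
    o=R@H[:3,3]+g['pos'];d=R@H[:3,:3]@np.linalg.solve(g['camera_matrix'],[u,v,1])
    return o+d*(z-o[2])/d[2]
E
python3 - <<'E'
from h import *
g=dict(np.load('w1.npz'));gr=cv2.cvtColor(g['image'],cv2.COLOR_BGR2GRAY)
print(gr[124,350:420:3]);
for u in(384,):
  print(wray(g,u,124,73))
c=cv2.resize(gr[95:155,350:420],None,fx=4,fy=4,interpolation=cv2.INTER_CUBIC)
h=cv2.HoughCircles(c,cv2.HOUGH_GRADIENT_ALT,1.5,20,param1=100,param2=.5,minRadius=40,maxRadius=120)
for x,y,r in h[0]:
  u,v=350+x/4,95+y/4
  print(u,v,r/4,wray(g,u,v,73))
E
```

```text
[173 173 173 126 173 174  91 150 151 150 147 145 145 146 144 143 147 173
 144 174 170 172 162 145]
[470.62547475 255.40239073  73.        ]
383.0 124.625 23.66023 [470.03197118 256.34620727  73.        ]
383.0 124.625 15.586968 [470.03197118 256.34620727  73.        ]
383.0 124.625 13.350326 [470.03197118 256.34620727  73.        ]
```

The wrist picture gives y≈256 against 248 from the fixed cameras. The arm may still have been settling, so I'll move closer, stop, and measure again.

Request:
play_rows(travel=[[0.004,0.015,0.02],[0.004,0.015,0.02],[0.004,0.015,0.02],[0.004,0.015,0.02],[0,0,0],[0,0,0],[0,0,0],[0,0,0]], rotation=[[0,0,0],[0,0,0],[0,0,0],[0,0,0],[0,0,0],[0,0,0],[0,0,0],[0,0,0]], grip=[0,0,0,0,0,0,0,0])

```text
clock: 1.82
position: [429.5, 255.7, 171.2]
ee_rot: [1.0, 0.001, 0.001, -0.001]
contact_force: [0.5, -0.2, -0.2]
gripper_width: -0.3
```

Run:
```python
from h import *
s=arm.read_state();print(s['clock'],s['position'],s['ee_rot'],s['joint_vel'])
g=optics.get_image('wrist');g.update(pos=s['position'],q=s['ee_rot']);np.savez('w2.npz',**g);gr=cv2.cvtColor(g['image'],cv2.COLOR_BGR2GRAY)
c=cv2.resize(gr[60:260],None,fx=2,fy=2,interpolation=cv2.INTER_CUBIC)
h=cv2.HoughCircles(c,cv2.HOUGH_GRADIENT_ALT,1.5,20,param1=100,param2=.6,minRadius=24,maxRadius=90)
for x,y,r in h[0][:6]:
  u,v=x/2,60+y/2
  print(u,v,r/2,wray(g,u,v,73))
# scene ray cross-check: project
for n in('scene','side'):
  k=dict(np.load(n+'.npz'))
  for P in([470,248,73],[470,256,73],[466,252,73]):
    q=k['camera_matrix']@(k['R']@np.array(P)+k['t'].ravel());print(n,P,q[:2]/q[2])
x=[cv2.resize(cv2.imread('pics/scene.png')[155:185,335:375],(400,300),interpolation=cv2.INTER_NEAREST),cv2.resize(cv2.imread('pics/side.png')[155:185,250:290],(400,300),interpolation=cv2.INTER_NEAREST)]
y=cv2.resize(g['image'],(480,300));cv2.imwrite('pics/c2.png',np.vstack([np.hstack(x),np.pad(y,((0,0),(0,320),(0,0)))]))
```

```text
1.8167 [429.5289403  255.65033319 171.18049523] [ 9.99998939e-01  5.92438595e-04  9.78774986e-04 -9.02057862e-04] [ 0.00147151 -0.00284707 -0.0009948  -0.0028394  -0.0013691   0.00103107]
327.0 150.75 30.533228 [470.91986747 255.12324147  73.        ]
327.0 150.75 19.31492 [470.91986747 255.12324147  73.        ]
594.0 222.75 25.518017 [414.6720111   44.84668079  73.        ]
scene [470, 248, 73] [352.08756713 166.93046541]
scene [470, 256, 73] [353.56938163 166.04065966]
scene [466, 252, 73] [351.94994801 166.07461343]
side [470, 248, 73] [269.58704765 166.93998182]
side [470, 256, 73] [268.64653186 165.32337905]
side [466, 252, 73] [267.90795444 166.51044064]
```

View pics/c2.png

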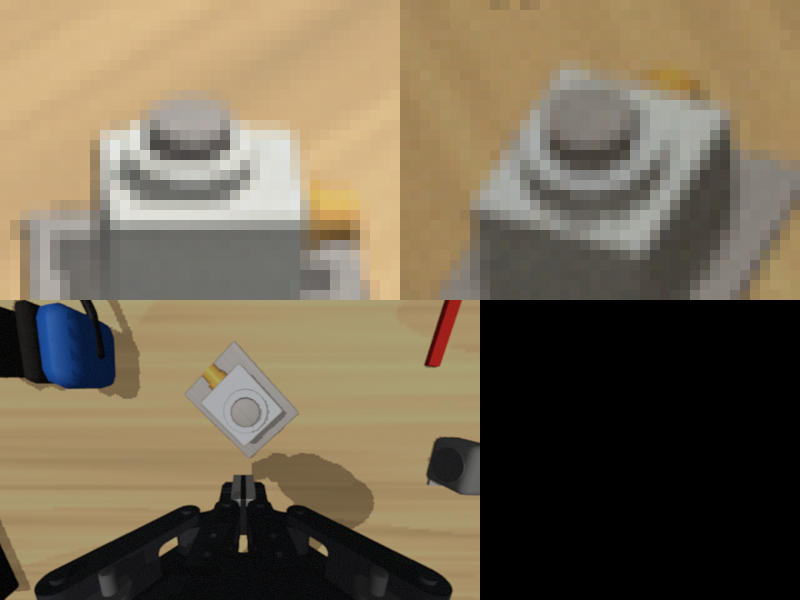

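The button's pixels in the fixed views, about (353.8,166) and (269.5,166), also agree with (471,255). Now I'll press it in stages.

Request:
play_rows(travel=[[0.02,0,0],[0.0215,0,0],[0,0,0.025],[0,0,0.025],[0,0,0.024],[0,0,0.003],[0,0,0.003],[0,0,0.003],[0,0,0.002],[0,0,0],[0,0,0]], rotation=[[0,0,0],[0,0,0],[0,0,0],[0,0,0],[0,0,0],[0,0,0],[0,0,0],[0,0,0],[0,0,0],[0,0,0],[0,0,0]], grip=[0,0,0,0,0,0,0,0,0,0,0])

```text
clock: 2.78
position: [470.9, 255.0, 86.3]
ee_rot: [1.0, 0.0, 0.001, -0.001]
contact_force: [-2.3, -0.1, 4.0]
gripper_width: 0.2
```

Request:
play_rows(travel=[[0,0,0.001],[0,0,0.001],[0,0,0],[0,0,0]], rotation=[[0,0,0],[0,0,0],[0,0,0],[0,0,0]], grip=[0,0,0,0])

```text
clock: 3.12
position: [470.9, 255.0, 84.7]
ee_rot: [1.0, 0.0, 0.001, -0.001]
contact_force: [-5.2, 0.5, 10.1]
gripper_width: 0.5
```

Request:
play_rows(travel=[[0,0,0.001],[0,0,0.001],[0,0,0],[0,0,0]], rotation=[[0,0,0],[0,0,0],[0,0,0],[0,0,0]], grip=[0,0,0,0])

```text
clock: 3.45
position: [470.9, 255.1, 84.5]
ee_rot: [1.0, 0.001, 0.001, -0.001]
contact_force: [-7.8, -1.6, 20.7]
gripper_width: 0.0
```

The button has bottomed: the force rose to 20 N while the tool moved only 0.2 mm. I'll lift off, then travel towards the wheel.

Request:
play_rows(travel=[[0,0,-0.02],[0,0,-0.04],[0,0,-0.04],[0,0,-0.04],[0,0,-0.03],[0,0.03,0],[0,0.04,0],[0,0.04,0],[0,0.04,0],[0,0.04,0],[0,0.04,0],[0,0.04,0]], rotation=[[0,0,0],[0,0,0],[0,0,0],[0,0,0],[0,0,0],[0,0,0],[0,0,0],[0,0,0],[0,0,0],[0,0,0],[0,0,0],[0,0,0]], grip=[0,0,0,0,0,0,0,0,0,0,0,0])

```text
clock: 4.45
position: [470.4, -17.4, 251.2]
ee_rot: [1.0, 0.0, 0.001, -0.0]
contact_force: [1.2, 0.6, -1.4]
gripper_width: 0.1
```

Request:
play_rows(travel=[[-0.006,0.038,0],[-0.006,0.038,0],[-0.006,0.038,0],[-0.006,0.038,0],[-0.006,0.033,0],[0,0,0],[0,0,0],[0,0,0],[0,0,0]], rotation=[[0,0,0],[0,0,0],[0,0,0],[0,0,0],[0,0,0],[0,0,0],[0,0,0],[0,0,0],[0,0,0]], grip=[1,1,1,1,1,1,1,1,1])

```text
clock: 5.2
position: [440.9, -199.9, 251.0]
ee_rot: [1.0, 0.001, 0.0, -0.0]
contact_force: [-0.6, 0.2, -0.5]
gripper_width: 85.2
```

Run:
```python
from h import *
s=arm.read_state();print(s['clock'],s['position'],s['ee_rot'],s['joints'],s['gripper_width'])
g=optics.get_image('wrist');g.update(pos=s['position'],q=s['ee_rot']);np.savez('w3.npz',**g);cv2.imwrite('pics/w3.png',g['image'])
```

```text
5.2 [ 440.85085971 -199.86405149  250.98059213] [ 9.99999746e-01  6.77657549e-04  2.10917350e-04 -5.97262905e-05] [-8.92907288e-02  1.42314720e-01 -3.24380043e-01 -1.75690760e-04
 -1.10369217e+00  1.66152145e+00] 85.19055649539477
```

View pics/w3.png

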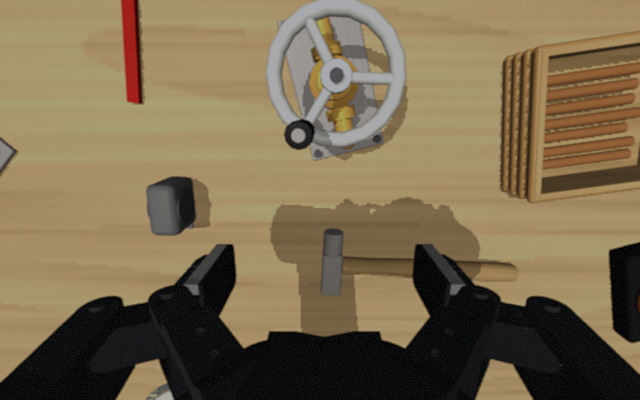

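The wrist view shows the wheel outline spanning columns 267–406 and rows 0–146, with the hub at (337,75) and the handle top at (299,134). I'll fit those.

Run:
```python
from h import *
g=dict(np.load('w3.npz'));im=g['image'];hsv=cv2.cvtColor(im,cv2.COLOR_BGR2HSV)
d=g['depth'];K=g['camera_matrix'];H=g['hand_eye'];R=Ro.from_quat(g['q']).as_matrix()
v,u=np.mgrid[:400,:640];P=np.stack([(u-K[0,2])/K[0,0]*d,(v-K[1,2])/K[1,1]*d,d],-1)
W=(P@H[:3,:3].T+H[:3,3])@R.T+g['pos']
b=np.s_[0:165,250:420]
w=W[b];k=(w[...,2]>92)&(w[...,2]<112)
m=(k).astype(np.uint8);n,l,st,ce=cv2.connectedComponentsWithStats(m);i=1+st[1:,4].argmax();print(st[i])
c=max(cv2.findContours((l==i).astype(np.uint8),cv2.RETR_EXTERNAL,cv2.CHAIN_APPROX_NONE)[0],key=len)[:,0]+[250,0]
p=np.array([wray(g,x,y,95)[:2] for x,y in c])
from scipy.optimize import least_squares
f=least_squares(lambda a:np.hypot(p[:,0]-a[0],p[:,1]-a[1])-a[2],[540,-212,62],loss='soft_l1');print('rim',f.x)
for q in((337,75),):print('hub',wray(g,*q,108))
k=(w[...,2]>145)&(w[...,2]<160);y,x=np.nonzero(k);print('top',len(x),x.mean()+250,y.mean(),wray(g,x.mean()+250,y.mean(),152),w[k].mean(0))
print(wray(g,299,134,152))
```

```text
[  15    0  141  147 8491]
rim [ 544.99076533 -212.52495939   53.6956713 ]
hub [ 539.13445858 -209.02262991  108.        ]
top 681 297.70484581497794 134.7209985315712 [ 493.63468586 -179.13789585  152.        ] [ 493.5279128  -179.05083845  150.99546357]
[ 494.1516448  -180.09453106  152.        ]
```

The hub is at about (539.5,-210) and the handle at (493.5,-180), consistent with its 55 mm radius. Now I'll go over the handle, down to z≈131, and grip.

Request:
play_rows(travel=[[0.027,-0.01,0],[0.026,-0.01,0],[0,0,0.03],[0,0,0.03],[0,0,0.03],[0,0,0.03],[0,0,0],[0,0,0],[0,0,0],[0,0,0],[0,0,0],[0,0,0]], rotation=[[0,0,0],[0,0,0],[0,0,0],[0,0,0],[0,0,0],[0,0,0],[0,0,0],[0,0,0],[0,0,0],[0,0,0],[0,0,0],[0,0,0]], grip=[1,1,1,1,1,1,1,0,0,0,0,0])

```text
clock: 6.25
position: [494.4, -180.6, 132.6]
ee_rot: [1.0, 0.0, 0.002, 0.0]
contact_force: [1.0, -0.8, -0.1]
gripper_width: 25.4
```

Run:
```python
from h import *
s=arm.read_state();print(s['clock'],s['position'],s['joints'],s['gripper_width'],s['contact_force'])
g=optics.get_image('wrist');cv2.imwrite('pics/w4.png',g['image'])
```

```text
6.25 [ 494.37028443 -180.63499915  132.60269337] [-4.17491285e-02  3.37325961e-01 -3.95229890e-01  2.13078009e-04
 -8.35017579e-01  1.61283986e+00] 25.35682142626309 [ 1.01435321 -0.82404612 -0.11603381]
```

View pics/w4.png

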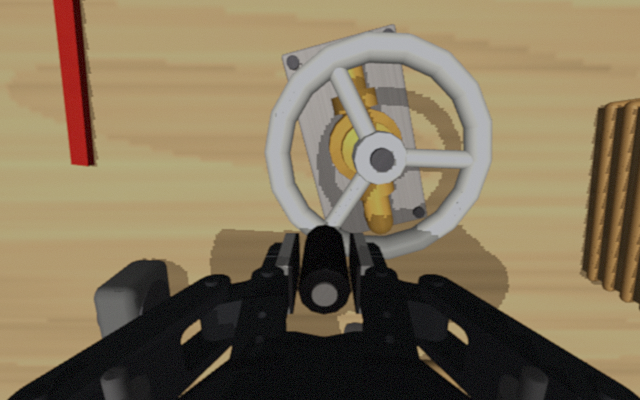

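The handle sits centred between the pads and the fingers are still closing at 25.4 mm. I'll let them finish and re-measure the hub at pixel (382,159) from this close.

Request:
play_rows(travel=[[0,0,0],[0,0,0],[0,0,0],[0,0,0]], rotation=[[0,0,0],[0,0,0],[0,0,0],[0,0,0]], grip=[0,0,0,0])

```text
clock: 6.63
position: [494.3, -180.7, 132.5]
ee_rot: [1.0, 0.0, 0.001, 0.0]
contact_force: [-0.8, 1.0, 6.3]
gripper_width: 20.8
```

Run:
```python
from h import *
s=arm.read_state();print(s['position'],s['gripper_width'],s['contact_force'])
g=optics.get_image('wrist');g.update(pos=s['position'],q=s['ee_rot'])
print('hub',wray(g,382,159,108),'rim mid',wray(g,(267+491)/2,(33+256)/2,97))
# rows for clockwise circle about c from angle a0, radius 55
import sys
c=np.array([539.5,-210]);
for x in (wray(g,382,159,108)[:2],c): 
  d=s['position'][:2]-x;print(np.hypot(*d),np.degrees(np.arctan2(d[1],d[0])))
```

```text
[ 494.26040436 -180.72568365  132.52511564] 20.834975268037063 [-0.79576189  1.00870142  6.25128735]
hub [ 540.6745237  -208.08822005  108.        ] rim mid [ 546.66418527 -208.24709053   97.        ]
53.879299104060955 149.47935589704514
53.88512420879306 147.09329587525664
```

The grip is good (20.8 mm). Taking centre (540.5,-209.5) and the handle at 148°, I'll print the arc steps in tool axes.

```bash
cat > arc.py <<'E'
import numpy as np,sys
a,e,s,n=map(float,sys.argv[1:5])  # start,end,step deg, rows per line
t=np.radians(np.linspace(a,e,int(round(abs(e-a)/s))+1))
p=.055*np.c_[np.cos(t),-np.sin(t)]
p=np.round(p,4);d=np.round(np.diff(p,axis=0),4)
for i in range(0,len(d),int(n)):
    print(round(np.degrees(t[min(i+int(n),len(d))])),', '.join('[%g, %g, 0]'%tuple(x) for x in d[i:i+int(n)]))
E
python3 arc.py 148 68 10 8; python3 arc.py 68 -212 5 3
```

```text
68 [0.0057, -0.0077, 0], [0.007, -0.0065, 0], [0.0081, -0.0053, 0], [0.0088, -0.0037, 0], [0.0093, -0.0022, 0], [0.0096, -0.0005, 0], [0.0095, 0.0012, 0], [0.0092, 0.0028, 0]
53 [0.0044, 0.002, 0], [0.0041, 0.0024, 0], [0.004, 0.0027, 0]
38 [0.0037, 0.003, 0], [0.0034, 0.0034, 0], [0.0031, 0.0036, 0]
23 [0.0028, 0.0039, 0], [0.0025, 0.0042, 0], [0.002, 0.0043, 0]
8 [0.0017, 0.0045, 0], [0.0013, 0.0046, 0], [0.0009, 0.0047, 0]
-7 [0.0004, 0.0048, 0], [0.0001, 0.0048, 0], [-0.0004, 0.0048, 0]
-22 [-0.0008, 0.0047, 0], [-0.0012, 0.0047, 0], [-0.0016, 0.0045, 0]
-37 [-0.002, 0.0044, 0], [-0.0024, 0.0041, 0], [-0.0027, 0.004, 0]
-52 [-0.003, 0.0037, 0], [-0.0034, 0.0034, 0], [-0.0036, 0.0031, 0]
-67 [-0.0039, 0.0028, 0], [-0.0042, 0.0025, 0], [-0.0043, 0.002, 0]
-82 [-0.0045, 0.0017, 0], [-0.0046, 0.0013, 0], [-0.0047, 0.0009, 0]
-97 [-0.0048, 0.0004, 0], [-0.0048, 0.0001, 0], [-0.0048, -0.0004, 0]
-112 [-0.0047, -0.0008, 0], [-0.0047, -0.0012, 0], [-0.0045, -0.0016, 0]
-127 [-0.0044, -0.002, 0], [-0.0041, -0.0024, 0], [-0.004, -0.0027, 0]
-142 [-0.0037, -0.003, 0], [-0.0034, -0.0034, 0], [-0.0031, -0.0036, 0]
-157 [-0.0028, -0.0039, 0], [-0.0025, -0.0042, 0], [-0.002, -0.0043, 0]
-172 [-0.0017, -0.0045, 0], [-0.0013, -0.0046, 0], [-0.0009, -0.0047, 0]
-187 [-0.0004, -0.0048, 0], [-0.0001, -0.0048, 0], [0.0004, -0.0048, 0]
-202 [0.0008, -0.0047, 0], [0.0012, -0.0047, 0], [0.0016, -0.0045, 0]
-212 [0.002, -0.0044, 0], [0.0024, -0.0041, 0]
```

Request:
play_rows(travel=[[0.0057,-0.0077,0],[0.007,-0.0065,0],[0.0081,-0.0053,0],[0.0088,-0.0037,0],[0.0093,-0.0022,0],[0.0096,-0.0005,0],[0.0095,0.0012,0],[0.0092,0.0028,0],[0,0,0],[0,0,0]], rotation=[[0,0,0],[0,0,0],[0,0,0],[0,0,0],[0,0,0],[0,0,0],[0,0,0],[0,0,0],[0,0,0],[0,0,0]], grip=[0,0,0,0,0,0,0,0,0,0])

```text
clock: 7.52
position: [562.8, -159.4, 132.6]
ee_rot: [1.0, 0.0, 0.002, 0.001]
contact_force: [2.3, -1.3, 5.0]
gripper_width: 20.5
```

Request:
play_rows(travel=[[0.0044,0.002,0],[0.0041,0.0024,0],[0.004,0.0027,0],[0,0,0]], rotation=[[0,0,0],[0,0,0],[0,0,0],[0,0,0]], grip=[0,0,0,0])

```text
clock: 7.85
position: [574.3, -166.2, 132.6]
ee_rot: [1.0, 0.0, 0.001, 0.0]
contact_force: [-0.2, 0.3, 6.7]
gripper_width: 20.6
```

Request:
play_rows(travel=[[0.0037,0.003,0],[0.0034,0.0034,0],[0.0031,0.0036,0],[0,0,0]], rotation=[[0,0,0],[0,0,0],[0,0,0],[0,0,0]], grip=[0,0,0,0])

```text
clock: 8.18
position: [584.3, -176.3, 132.6]
ee_rot: [1.0, 0.0, 0.001, 0.0]
contact_force: [-0.2, -0.6, 5.1]
gripper_width: 20.7
```

Request:
play_rows(travel=[[0.0028,0.0039,0],[0.0025,0.0042,0],[0.002,0.0043,0],[0,0,0]], rotation=[[0,0,0],[0,0,0],[0,0,0],[0,0,0]], grip=[0,0,0,0])

```text
clock: 8.52
position: [591.6, -188.7, 132.6]
ee_rot: [1.0, 0.0, 0.001, 0.0]
contact_force: [-0.9, -0.6, 4.6]
gripper_width: 20.8
```

Request:
play_rows(travel=[[0.0017,0.0045,0],[0.0013,0.0046,0],[0.0009,0.0047,0],[0,0,0]], rotation=[[0,0,0],[0,0,0],[0,0,0],[0,0,0]], grip=[0,0,0,0])

```text
clock: 8.85
position: [594.3, -197.1, 132.5]
ee_rot: [1.0, -0.0, -0.0, -0.004]
contact_force: [-3.5, 19.4, 12.5]
gripper_width: 20.3
```

The tool stopped at 13° with 19 N opposing along the jaw direction, after 135° of closing, which fits the expected range. I'll push a little more and hold to confirm the stop.

Request:
play_rows(travel=[[0,0.0015,0],[0,0,0],[0,0,0]], rotation=[[0,0,0],[0,0,0],[0,0,0]], grip=[0,0,0])

```text
clock: 9.1
position: [594.3, -197.2, 132.5]
ee_rot: [1.0, 0.001, -0.0, -0.004]
contact_force: [-3.2, 24.0, 14.3]
gripper_width: 20.7
```

```bash
python3 - <<'E'
from h import *
s=arm.read_state();print(s['clock'],s['position'],s['gripper_width'],s['contact_force'],s['joints'])
E
python3 arc.py 8 368 10 12;python3 arc.py 8 373 5 73 | grep -o '\[[^]]*\]$'
```

```text
9.1 [ 594.29783976 -197.24015154  132.51074644] 20.689204415066108 [-3.16975924 23.95188577 14.27291779] [-0.06600809  0.48828341 -0.13654178 -0.00963758 -0.94668667  1.64356603]
128 [-0.0022, -0.0093, 0], [-0.0037, -0.0088, 0], [-0.0053, -0.0081, 0], [-0.0065, -0.007, 0], [-0.0077, -0.0057, 0], [-0.0085, -0.0044, 0], [-0.0092, -0.0028, 0], [-0.0095, -0.0012, 0], [-0.0096, 0.0005, 0], [-0.0093, 0.0022, 0], [-0.0088, 0.0037, 0], [-0.0081, 0.0053, 0]
248 [-0.007, 0.0065, 0], [-0.0057, 0.0077, 0], [-0.0044, 0.0085, 0], [-0.0028, 0.0092, 0], [-0.0012, 0.0095, 0], [0.0005, 0.0096, 0], [0.0022, 0.0093, 0], [0.0037, 0.0088, 0], [0.0053, 0.0081, 0], [0.0065, 0.007, 0], [0.0077, 0.0057, 0], [0.0085, 0.0044, 0]
368 [0.0092, 0.0028, 0], [0.0095, 0.0012, 0], [0.0096, -0.0005, 0], [0.0093, -0.0022, 0], [0.0088, -0.0037, 0], [0.0081, -0.0053, 0], [0.007, -0.0065, 0], [0.0057, -0.0077, 0], [0.0044, -0.0085, 0], [0.0028, -0.0092, 0], [0.0012, -0.0095, 0], [-0.0005, -0.0096, 0]
[-0.0009, -0.0047, 0]
```

The stop is firm: force rose 5 N with only 0.1 mm of motion. Now I'll back off counter-clockwise, the first row also undoing the 1.5 mm push.

Request:
play_rows(travel=[[-0.0022,-0.0108,0],[-0.0037,-0.0088,0],[-0.0053,-0.0081,0],[-0.0065,-0.007,0],[-0.0077,-0.0057,0],[-0.0085,-0.0044,0],[-0.0092,-0.0028,0],[-0.0095,-0.0012,0],[-0.0096,0.0005,0],[-0.0093,0.0022,0],[-0.0088,0.0037,0],[-0.0081,0.0053,0]], rotation=[[0,0,0],[0,0,0],[0,0,0],[0,0,0],[0,0,0],[0,0,0],[0,0,0],[0,0,0],[0,0,0],[0,0,0],[0,0,0],[0,0,0]], grip=[0,0,0,0,0,0,0,0,0,0,0,0])

```text
clock: 10.1
position: [507.5, -166.1, 132.6]
ee_rot: [1.0, 0.001, 0.003, 0.0]
contact_force: [3.4, 0.6, 5.5]
gripper_width: 20.4
```

Position (507.5,-166.1) matches 128° and forces are small. Continuing.

Request:
play_rows(travel=[[-0.007,0.0065,0],[-0.0057,0.0077,0],[-0.0044,0.0085,0],[-0.0028,0.0092,0],[-0.0012,0.0095,0],[0.0005,0.0096,0],[0.0022,0.0093,0],[0.0037,0.0088,0],[0.0053,0.0081,0],[0.0065,0.007,0],[0.0077,0.0057,0],[0.0085,0.0044,0]], rotation=[[0,0,0],[0,0,0],[0,0,0],[0,0,0],[0,0,0],[0,0,0],[0,0,0],[0,0,0],[0,0,0],[0,0,0],[0,0,0],[0,0,0]], grip=[0,0,0,0,0,0,0,0,0,0,0,0])

```text
clock: 11.1
position: [519.6, -260.8, 132.5]
ee_rot: [1.0, -0.0, 0.0, -0.0]
contact_force: [-1.3, 4.4, 9.7]
gripper_width: 20.6
```

Request:
play_rows(travel=[[0.0092,0.0028,0],[0.0095,0.0012,0],[0.0096,-0.0005,0],[0.0093,-0.0022,0],[0.0088,-0.0037,0],[0.0081,-0.0053,0],[0.007,-0.0065,0],[0.0057,-0.0077,0],[0.0044,-0.0085,0],[0.0028,-0.0092,0],[0.0012,-0.0095,0],[-0.0005,-0.0096,0]], rotation=[[0,0,0],[0,0,0],[0,0,0],[0,0,0],[0,0,0],[0,0,0],[0,0,0],[0,0,0],[0,0,0],[0,0,0],[0,0,0],[0,0,0]], grip=[0,0,0,0,0,0,0,0,0,0,0,0])

```text
clock: 12.1
position: [595.4, -202.5, 132.6]
ee_rot: [1.0, 0.0, 0.001, 0.001]
contact_force: [-0.7, -2.4, 6.8]
gripper_width: 20.5
```

Request:
play_rows(travel=[[-0.0022,-0.0093,0],[-0.0037,-0.0088,0],[-0.0053,-0.0081,0],[-0.0065,-0.007,0],[-0.0077,-0.0057,0],[-0.0085,-0.0044,0],[-0.0092,-0.0028,0],[-0.0095,-0.0012,0],[-0.0096,0.0005,0],[-0.0093,0.0022,0],[-0.0088,0.0037,0],[-0.0081,0.0053,0]], rotation=[[0,0,0],[0,0,0],[0,0,0],[0,0,0],[0,0,0],[0,0,0],[0,0,0],[0,0,0],[0,0,0],[0,0,0],[0,0,0],[0,0,0]], grip=[0,0,0,0,0,0,0,0,0,0,0,0])

```text
clock: 13.1
position: [507.5, -166.1, 132.6]
ee_rot: [1.0, 0.001, 0.003, 0.0]
contact_force: [1.4, 0.8, 4.7]
gripper_width: 21.0
```

Request:
play_rows(travel=[[-0.007,0.0065,0],[-0.0057,0.0077,0],[-0.0044,0.0085,0],[-0.0028,0.0092,0],[-0.0012,0.0095,0],[0.0005,0.0096,0],[0.0022,0.0093,0],[0.0037,0.0088,0],[0.0053,0.0081,0],[0.0065,0.007,0],[0.0077,0.0057,0],[0.0085,0.0044,0]], rotation=[[0,0,0],[0,0,0],[0,0,0],[0,0,0],[0,0,0],[0,0,0],[0,0,0],[0,0,0],[0,0,0],[0,0,0],[0,0,0],[0,0,0]], grip=[0,0,0,0,0,0,0,0,0,0,0,0])

```text
clock: 14.1
position: [519.6, -260.8, 132.5]
ee_rot: [1.0, -0.0, 0.0, -0.0]
contact_force: [-0.6, 4.2, 9.2]
gripper_width: 20.8
```

Request:
play_rows(travel=[[0.0092,0.0028,0],[0.0095,0.0012,0],[0.0096,-0.0005,0],[0.0093,-0.0022,0],[0.0088,-0.0037,0],[0.0081,-0.0053,0],[0.007,-0.0065,0],[0.0057,-0.0077,0],[0.0044,-0.0085,0],[0.0028,-0.0092,0],[0,0,0],[0,0,0]], rotation=[[0,0,0],[0,0,0],[0,0,0],[0,0,0],[0,0,0],[0,0,0],[0,0,0],[0,0,0],[0,0,0],[0,0,0],[0,0,0],[0,0,0]], grip=[0,0,0,0,0,0,0,0,0,0,0,0])

```text
clock: 15.1
position: [594.8, -220.3, 132.6]
ee_rot: [1.0, 0.001, 0.001, -0.0]
contact_force: [0.3, 2.1, 7.0]
gripper_width: 21.1
```

It is now 24° short of two turns. The final target is the stop position (594.3,-197.2), so +23 mm in y.

Request:
play_rows(travel=[[0.0009,-0.006,0],[0.0002,-0.006,0],[-0.0004,-0.006,0],[-0.0011,-0.0052,0],[0,0,0],[0,0,0],[0,0,0],[0,0,0],[0,0,0],[0,0,0]], rotation=[[0,0,0],[0,0,0],[0,0,0],[0,0,0],[0,0,0],[0,0,0],[0,0,0],[0,0,0],[0,0,0],[0,0,0]], grip=[0,0,0,0,0,0,0,0,0,0])

```text
clock: 15.93
position: [594.4, -197.5, 132.6]
ee_rot: [1.0, 0.0, 0.002, -0.0]
contact_force: [0.2, 1.7, 8.1]
gripper_width: 20.6
```

Run:
```python
from h import *
s=arm.read_state();print(s['clock'],s['position'],s['gripper_width'],s['contact_force'],abs(s['joint_vel']).max())
g=optics.get_image('wrist');y=optics.get_image('scene')
cv2.imwrite('pics/fin.png',np.vstack([cv2.resize(x['image'],(480,300)) for x in(g,y)]))
```

```text
15.9333 [ 594.37126394 -197.47489789  132.57278287] 20.604988070787087 [0.15238875 1.71992805 8.14292231] 0.0008577016113988805
```

View pics/fin.png

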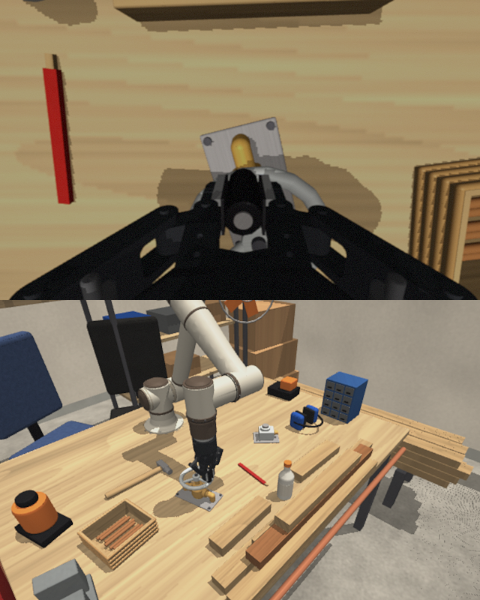

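The wrist view shows the handle centred between the pads at about (243,220). The scene view shows the other things undisturbed. Handing in.

```bash
python3 -c "
from bench import workorder;print(workorder.job_done())"
```

```text
the job is handed in; nothing more can be done
None
```

I pressed the vent button, closed the valve and backed it off two turns. The job was handed in at about 16 s with the handle still gripped; no verdict was reported.

- **Vent button:** I pressed it until it bottomed, at 20 N with almost no further travel, then lifted clear. It looks up in the last scene picture, but I did not measure its height.
- **Closing:** The wheel turned about 135° clockwise to a firm stop at TCP (594.3, -197.2). There, force rose from 19 to 24 N with only 0.1 mm of motion.
- **Final position:** After two full turns counter-clockwise the TCP was at (594.4, -197.5), within 0.3 mm of the stop position and at rest. I counted the turns from the commanded path and checked them against TCP readings along the way.
- **Grip:** The opening was 20.6 mm on the 22 mm handle, which sat centred between the pads in the last wrist picture. The force between fingers and handle is not measured directly.
- **Other things on the bench:** They look undisturbed in the last pictures, judged by eye only.
- **Checks that disagreed:** My first depth estimate put the button about 7 mm off in y (248 against 255). I used the wrist camera's value, which the button's pixels in the fixed views also supported. A circle fit of the wheel rim was poor (radius 53.7 mm, centre about 5 mm off in x), so I used the hub position instead.

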